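# Turn a baked tartlet case out of the tartlet maker

## Robot

A 6-joint arm with a two-finger parallel gripper is mounted at the origin on a cart in front of the work surface, level with it; the furniture and walls round the work are solid. World frame = base frame: x ahead of the robot, y to its left, z up, the work surface at z = 0. Lengths are in mm, angles in degrees, forces in N, time in s.
With the tool pointing down it reaches from about 300 to 850 mm from the base axis. Payload 4.2 kg.
Tool frame: the origin (TCP) lies midway between the tips of the shut fingers; the grasp point (between the pads) lies 19 mm behind it; z points along the fingers, y is the line along which they close (so a half turn about z gives the same grasp; the last joint's range is limited). The gripper opens to 91 mm and grips with 3 to 60 N. Pads are 32 mm wide; open, the fingers measure 118 mm over their backs; the gripper's body (76 mm by 178 mm) begins 60 mm behind the grasp point.
Start: joints at [64.63, 18.312, 89.639, -0, 72.044, -1.146], TCP at [235.936, 524.383, 213.976] pointing down, gripper open.
Joint ranges: [-177.97, 177.97], [-48.28, 115.42], [12.27, 149.76], [-77.06, 257.06], [2.81, 150.46], [-146.56, 146.56]. Speed limits (degrees/s): [147.25, 147.25, 180, 180, 180, 180].

## Interface

Orientations are given as [roll, pitch, yaw] about the fixed x, y, z axes, in that order (R = Rz(yaw) Ry(pitch) Rx(roll)).
In Python, from workcell import env gives the robot as it stands.
- The arm moves only by the shell command python3 -m jog 'ROWS' [FORCE]. ROWS is a JSON object of lists of equal length, an entry for each row: "jaw": the finger opening in mm, from 0 to 91.2; "slide": the shift along the tool's x, y, z in units of 30 mm (1.0 is 30 mm), a list of three; "spin": the turn about the tool's z in units of 8 degrees (1.0 is 8 degrees). In form: {"jaw": [jaw, ...], "slide": [[dx, dy, dz], ...], "spin": [spin, ...]}. A call has 1 to 10 rows; each row shifts and turns the commanded pose from where the row before left it, along the tool's axes as they then stand; what a row does not reach is not made up. A row lasts 1/10 s, in which the tool goes at most 50 mm and 8.59 degrees, less where a joint would pass 70% of its speed; a pose out of reach is approached as far as the arm can. A call is refused whole if a number of a shift passes 1 or a number of a turn 1, either way. A call with a gripper value outside its range is refused whole. The fingers move at their own pace and stop on an object; FORCE is the grip in N (left out, the last holds). Time passes only in rows, so rows that do not move let the fingers close. It gives the time, the measured TCP pose, the force, the opening and the grip force at its end, in the units of the state.
- env.state(): the state, without advancing time (a new reading comes with each control period).
- env.grab_frame(name): name is "scene" or "top"; returns the picture (420x560x3 uint8, red, green, blue); there is no depth.
- env.camera_model(name): a dict with "fx", "fy", "cx", "cy" (pixels), "D" ([k1, k2, p1, p2, k3] as OpenCV has them; the pictures are not rectified), "camera_from_world" (4x4, takes a point from world to camera coordinates). Camera axes: x right, y up, looking along -z (the intrinsics and any distortion apply to the point x, -y, -z); pixel columns grow to the right and rows downward; lengths in mm; the calibration is good to about 2 mm. A picture is of the moment at which its call begins. camera_model takes no time and is no camera call.
- env.job_done(): hands the job in; it is judged then, once.
The state is a dict: "time_s": time; "qpos": joint angles; "qvel": joint speeds; "effort": joint torques, N m; "ee_pos": TCP position; "ee_rot": TCP orientation; "force": force on the tool from outside, world axes, zero at the start; "torque": the same for the moment, N m; "gripper_width": finger opening in mm; "gripper_force": force on a finger pad.
Only numpy, scipy, OpenCV 4.12 (cv2) and the standard library are available. Lean on these libraries where they do the work, as an engineer would, in place of code of your own. Each camera call takes 0.05 s, during which the arm holds its last target. There are 200 camera calls.

## Task

Push back the latch of the tartlet maker and swing its lid right up so that it stays open, then take the baked pastry case out of its well: it lies flush and cannot be gripped there, so press one edge down to make it swivel in the round well, and take it by the edge that rises. Stand it right way up on the free part of the cooling rack, let go, and leave the lid open. The pastry is brittle, so neither press it hard into the well nor bang it down, and do not shove the two cases that are cooling already.

Things in the scene. Friction and masses are not known exactly. Their poses are not given: they have to be found in the camera images.
- maker: Small round electric tartlet maker, white plastic with a dark baking plate inside, fixed. 132 mm across; origin at the centre of its underside, z up; +x points from the handles and latch (front, towards the robot) to the lid hinge (rear). The plate's flat top is 58 mm up. The opened lid stands about 70 mm behind the well's centre: keep the gripper's body off it. The cord behind cannot be felt.
- well_rim (a point): Centre of the well's mouth, level with the plate's flat top, 58 mm above the worktop; axes as the maker's. The well is a dish of radius 42 mm (sphere centre 16 mm above this point), 77 mm across at the plate and 26 mm deep.
- case: Baked pastry case, a rigid round shallow shell 76 mm across, 23 mm high, 25 to 50 g. Origin at the centre of its flat base (28 mm across); z points out of its open mouth. The wall is 8 mm thick; the crimped rim is 22.5 mm above the base, its middle on a circle of radius 33 mm. It starts level in the well, rim flush with the plate, 1 mm of play: no room for a finger outside it.
- case_centre (a point): Centre of the case's outer sphere (radius 41 mm), on its axis, 38.5 mm above its base. Press one side of the rim down 14 mm (fingertip sliding inwards from 23 to 15 mm off the axis; under 15 N) and the case turns about this point by about 0.45 rad; the far rim rises 15 mm above the plate, friction keeps it tipped. Set down on its round underside and let go, it rocks level.
- rack: Wire cooling rack, 200 (x) by 190 (y) mm, fixed, origin at the centre of its footprint on the worktop; the wires' top is 18 mm up. Two cases cool on its +y half; the -y half is free, its middle at y = -45 mm. On its +y side a plastered pier fills world x 0.42 to 0.84, y -0.06 to 0.42 m, higher than the arm: draw the arm in to swing past its front.
- baked_1: Pastry case of the same shape and size as the one in the maker, standing loose on the rack's +y half, nearer the robot. Origin at the centre of its base.
- baked_2: Pastry case of the same shape and size, standing loose on the rack's +y half, farther from the robot. Origin at the centre of its base.
- lid (a joint): Lid of the maker, a white dome hinged at the rear: 0 closed, grows as its front rises, 1.57 upright, stop at 1.9 (leaning back). A stiff hinge holds it wherever it is left; raising it takes about 3 N at the handle, once the latch is off.
- latch (a joint): Latch on the lid's front, a steel hook with a grey thumb tab: near 0 it is hooked under the base's lower handle and the lid cannot rise; grows as the tab is pushed back (towards the hinge) and the hook swings out to the front; free from 0.3 on, stop at 1.35 (hook pointing ahead, out of the way once the lid is up). 2 N at the tab moves it, friction holds it.
- latch_tab (a point): Top end of the latch's thumb tab, which is 22 mm wide and 6 mm thick, stands up 33 mm from the pivot and leans forward (0.35 rad) when hooked.
- latch_pivot (a point): Middle of the latch's pivot pin (parallel to the maker's y) on the lid's front, level with the top of the lid's handle. Moves with the lid; axes are the lid's.
- lid_handle (a point): Grip point in the lid's front handle, a bar 40 mm wide (y) and 13 mm thick that reaches 34 mm out from the lid's round edge; 18 mm behind the latch pivot, 160 mm from the hinge. The base's handle right below is narrower (26 mm), so the fingers can close on the sides of the lid's handle from above. Moves with the lid.
- lid_hinge (a point): Middle of the lid's hinge pin, 74 mm behind the well's centre and 62 mm above the worktop; the pin runs along the maker's y.

How it is judged:
By the outcome, as a careful person would: the job done as asked, in the order asked, and still so for the second after the job is handed in, with the robot touching nothing.
It also fails if it takes over 66 s, if anything falls off the work surface, if the arm or the gripper's body presses on something with over 40 N, if the wrist force passes 120 N, or if a joint passes its speed limit or range.

## Working session

There is one attempt and no reset: what is moved stays moved. The work goes in short steps, Python scripts to look and compute and a shell command to move; the robot and the scene stay as the last step left them, time stands still between calls to the robot, and variables do not carry over. Pictures are saved under pics/ and viewed, at most 10 in all, crops included, and the job is handed in when it is done.

```bash
ls; mkdir -p pics
python3 - <<'E'
from workcell import env
import cv2,numpy as np
for n in("scene","top"):
    f=env.grab_frame(n); cv2.imwrite(f"pics/{n}0.png",f[:,:,::-1])
    m=env.camera_model(n); print(n,{k:np.round(v,3).tolist() for k,v in m.items()})
s=env.state(); print({k:np.round(v,2).tolist() for k,v in s.items()})
E
```

```text
pics
scene {'fx': 539.21, 'fy': 539.21, 'cx': 284.386, 'cy': 200.654, 'D': [-0.089, 0.0, 0.0, 0.0, 0.0], 'camera_from_world': [[-0.438, -0.899, 0.022, -28.982], [0.529, -0.237, 0.815, -433.675], [-0.727, 0.369, 0.579, -509.982], [0.0, 0.0, 0.0, 1.0]]}
top {'fx': 518.468, 'fy': 518.468, 'cx': 286.806, 'cy': 206.519, 'D': [-0.038, 0.0, 0.0, 0.0, 0.0], 'camera_from_world': [[0.008, -1.0, -0.001, -288.715], [0.996, 0.008, 0.094, -522.051], [-0.094, -0.002, 0.996, -951.729], [0.0, 0.0, 0.0, 1.0]]}
{'time_s': 0.1, 'qpos': [64.63, 18.35, 89.7, 0.0, 72.04, -1.15], 'qvel': [-0.1, -0.13, -0.15, -0.07, -0.07, -0.11], 'effort': [-0.0, -41.33, -23.25, 0.07, 0.04, -0.0], 'ee_pos': [235.75, 523.99, 213.23], 'ee_rot': [-179.91, -0.0, 155.78], 'force': [-0.63, 0.75, -0.45], 'torque': [0.07, -0.03, -0.01], 'gripper_force': 0.0, 'gripper_width': 91.2}
```

View pics/scene0.png

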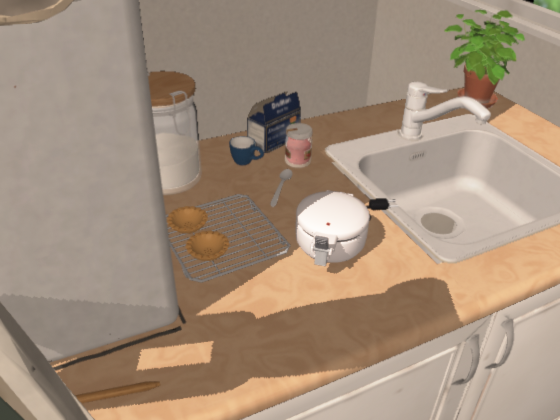

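View pics/top0.png

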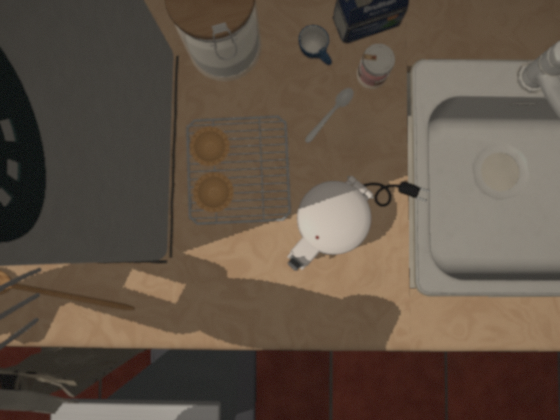

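Scene view: maker at about (332,225), its latch tab at (321,243), rack at (228,236), pier on the left. Top view: lid centre (335,218), latch (297,262), rack (239,169), baked cases (213,191) and (210,145).

```bash
cat > h.py <<'E'
from workcell import env
import cv2,numpy as np
def cam(n):
    m=env.camera_model(n); K=np.array([[m['fx'],0,m['cx']],[0,m['fy'],m['cy']],[0,0,1.]])
    return K,np.array(m['D'],float),np.array(m['camera_from_world'])
def ray(n,uv):
    K,D,T=cam(n); p=cv2.undistortPoints(np.array([[uv]],float),K,D)[0,0]
    R=T[:3,:3]; return -R.T@T[:3,3], R.T@np.array([p[0],-p[1],-1.])
def onz(n,uv,z):
    o,d=ray(n,uv); return o+d*(z-o[2])/d[2]
def tri(a,b,na="scene",nb="top"):
    o1,d1=ray(na,a);o2,d2=ray(nb,b)
    s=np.linalg.lstsq(np.c_[d1,-d2],o2-o1,rcond=None)[0]
    p,q=o1+d1*s[0],o2+d2*s[1]; return (p+q)/2,np.linalg.norm(p-q)
def proj(n,P):
    K,D,T=cam(n); c=np.asarray(P,float).reshape(-1,3)@T[:3,:3].T+T[:3,3]; c[:,1:]*=-1
    return cv2.projectPoints(c,np.zeros(3),np.zeros(3),K,D)[0].reshape(-1,2)
E
python3 - <<'E'
import cv2,numpy as np
s=cv2.imread('pics/scene0.png');t=cv2.imread('pics/top0.png')
a=cv2.resize(s[170:290,150:410],None,fx=3,fy=3,interpolation=2)[:, :780]
cv2.imwrite('pics/c1.png',a[:, :])
b=cv2.resize(t[105:285,175:395],None,fx=3.3,fy=3.3,interpolation=2); b=cv2.convertScaleAbs(b,alpha=1.6)
cv2.imwrite('pics/c2.png',b); print(a.shape,b.shape)
E
```

```text
(360, 780, 3) (594, 726, 3)
```

View pics/c1.png

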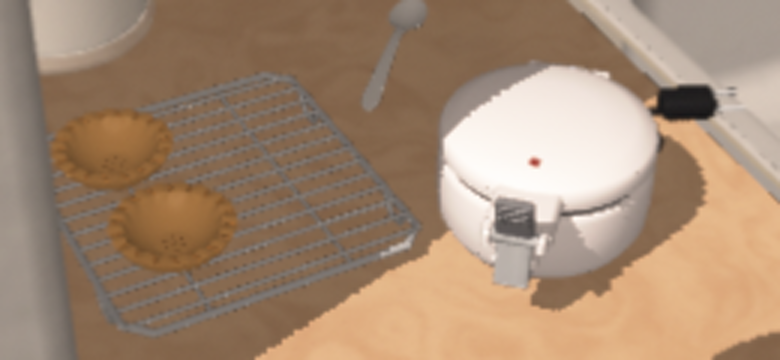

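View pics/c2.png

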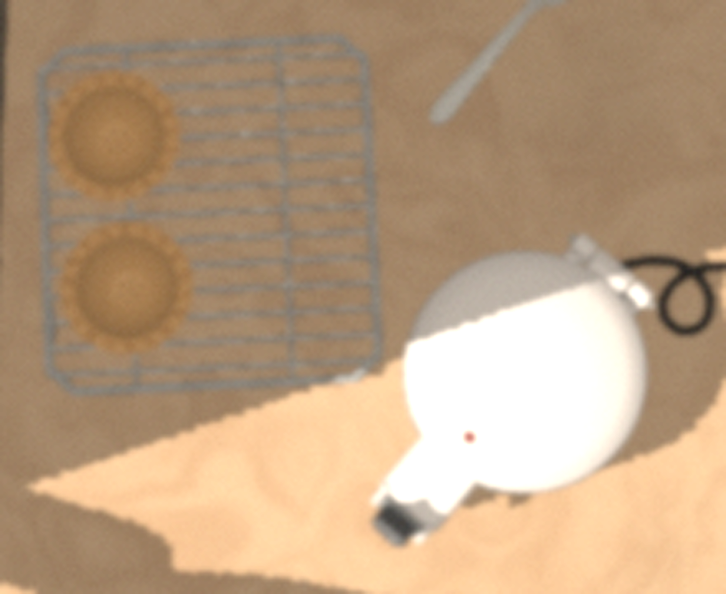

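Crops: lid circle centre c2 (525,371), hinge (612,270), tab (400,518), red dot (470,437); in c1 the tab is at (515,217), the red dot at (535,161). The rack outline is clear in both.

Run:
```python
from h import *
np.set_printoptions(precision=1,suppress=True)
c1=lambda u,v:(150+u/3,170+v/3); c2=lambda u,v:(175+u/3.3,105+v/3.3)
for n in("scene","top"): print(n,ray(n,(280,210))[0])
print("reddot",tri(c1(535,161),c2(470,437)))
print("tab top edge",tri(c1(516,199),c2(388,532)), tri(c1(516,199),c2(400,518)))
for z in(58,75,90): print(z,"lidc",onz("top",c2(525,371),z),"hinge",onz("top",c2(612,270),z),"tab",onz("top",c2(394,525),z+20))
t=cv2.imread('pics/top0.png'); s=cv2.imread('pics/scene0.png')
for n,im in(("scene",s),("top",t)):
    h=cv2.cvtColor(im,cv2.COLOR_BGR2HSV)
    m=cv2.inRange(h,(8,150,60),(22,255,255)); 
    x0,y0,x1,y1=(165,205,235,265) if n=="scene" else (188,122,235,215)
    w=np.zeros_like(m); w[y0:y1,x0:x1]=m[y0:y1,x0:x1]
    k,l,st,ce=cv2.connectedComponentsWithStats(w)
    for i in range(1,k):
        if st[i,4]>150: print(n,"case",st[i],ce[i])
    h=cv2.inRange(im,(150,150,150),(255,255,255)) if n=="top" else None
    if h is not None:
        c=np.argwhere(h[150:270,280:380]); print('white',c.min(0),c.max(0))
print("rack top corners z18",[onz("top",c2(*p),18) for p in((40,50),(366,38),(380,378),(50,392))])
c=lambda uv:onz("top",uv,41)
print("rack tri: R-near chamfer",tri(c1(417,228),c2(380,362)),"near-left",tri(c1(128,327),c2(75,392)),"far right",tri(c1(290,78),c2(345,38)))
print("cases",tri(c1(112,147),c2(115,133)),tri(c1(172,225),c2(124,286)))
```

```text
scene [-154.1   58.9  649.4]
top [ 432.5 -286.   996.4]
reddot (array([ 464.3, -339.4,   83.6]), np.float64(1.454696411539528))
tab top edge (array([ 413.8, -296.3,  107.7]), np.float64(2.6030646085110964)) (array([ 421.3, -302. ,  100.2]), np.float64(1.0922775468581978))
58 lidc [ 502.1 -370.5   58. ] hinge [ 558.5 -418.6   58. ] tab [ 417.6 -298.7   78. ]
75 lidc [ 500.8 -368.9   75. ] hinge [ 556.2 -416.2   75. ] tab [ 417.9 -298.5   95. ]
90 lidc [ 499.7 -367.6   90. ] hinge [ 554.2 -414.1   90. ] tab [ 418.1 -298.3  110. ]
scene case [168 207  39  26 716] [186.9 219.4]
scene case [187 232  42  28 871] [207.1 245.4]
white [40 10] [109  90]
rack top corners z18 [array([691. , -90.5,  18. ]), array([ 699.4, -281.2,   18. ]), array([ 500.3, -290.9,   18. ]), array([ 490.7, -101.8,   18. ])]
rack tri: R-near chamfer (array([ 510. , -290.4,   15.5]), np.float64(1.213889672564646)) near-left (array([ 493.8, -109.4,   17.8]), np.float64(14.303423119210851)) far right (array([ 696.7, -276. ,   12.9]), np.float64(16.150490716439933))
cases (array([ 637.6, -139.3,   36. ]), np.float64(1.8359836084909866)) (array([ 549.2, -147.2,   37.9]), np.float64(2.8959336440310435))
```

```bash
python3 -m jog '{"jaw":[91,91,91,0,0,0,0,0,0,0],"slide":[[0,0,0],[0,0,0],[0,0,0],[-0.9,-0.7,0],[-0.9,-0.7,0],[-0.9,-0.7,0],[-0.9,-0.7,0],[-0.9,-0.7,0],[-0.9,-0.7,0],[-0.9,-0.7,0]],"spin":[0.7,0.7,0.64,0,0,0,0,0,0,0]}' 20
python3 -m jog '{"jaw":[0,0,0,0,0,0,0,0,0,0],"slide":[[-0.69,-0.68,0],[-0.69,-0.68,0],[-0.69,-0.68,0],[-0.69,-0.68,0],[-0.69,-0.68,0],[-0.69,-0.68,0],[-0.69,-0.68,0],[-0.69,-0.68,0],[-0.69,-0.68,0],[-0.69,-0.68,0]],"spin":[0,0,0,0,0,0,0,0,0,0]}'
```

```text
time_s: 1.1
ee_pos: [283.8, 288.3, 213.7]
ee_rot: [-180.0, 0.0, 139.5]
force: [-0.5, -0.7, 0.2]
gripper_width: 37.6
gripper_force: 0.0
time_s: 2.1
ee_pos: [308.3, -0.9, 213.8]
ee_rot: [180.0, -0.0, 139.5]
force: [0.9, -0.4, 0.1]
gripper_width: 0.4
gripper_force: 0.0
```

```bash
python3 -m jog '{"jaw":[0,0,0,0,0,0,0,0,0,0],"slide":[[-0.79,-0.52,0.2],[-0.79,-0.52,0.2],[-0.79,-0.52,0.2],[-0.79,-0.52,0.2],[-0.79,-0.52,0.2],[-0.79,-0.52,0.2],[-0.79,-0.52,0.2],[-0.79,-0.52,0.2],[-0.79,-0.52,0.2],[-0.79,-0.52,0.2]],"spin":[0,0,0,0,0,0,0,0,0,0]}'
python3 -m jog '{"jaw":[0,0,0],"slide":[[0,0,0.6],[0,0,0.7],[0,0,0.7]],"spin":[0,0,0]}'
python3 - <<'E'
from h import *
s=env.grab_frame("scene");t=env.grab_frame("top")
cv2.imwrite('pics/s1.png',s[:,:,::-1]);cv2.imwrite('pics/t1.png',t[:,:,::-1])
a=cv2.resize(s[180:290,270:390,::-1],None,fx=3.3,fy=3.3,interpolation=2)
b=cv2.convertScaleAbs(cv2.resize(t[170:280,260:380,::-1],None,fx=3.3,fy=3.3,interpolation=2),alpha=1.3)
cv2.imwrite('pics/c3.png',np.hstack([a,b]))
E
```

```text
time_s: 3.1
ee_pos: [387.3, -273.4, 153.3]
ee_rot: [180.0, -0.0, 139.4]
force: [0.8, 0.3, 0.3]
gripper_width: 0.4
gripper_force: 0.0
time_s: 3.4
ee_pos: [387.2, -272.5, 92.9]
ee_rot: [180.0, -0.0, 139.4]
force: [0.9, -0.3, -0.1]
gripper_width: 0.3
gripper_force: 0.0
```

View pics/c3.png

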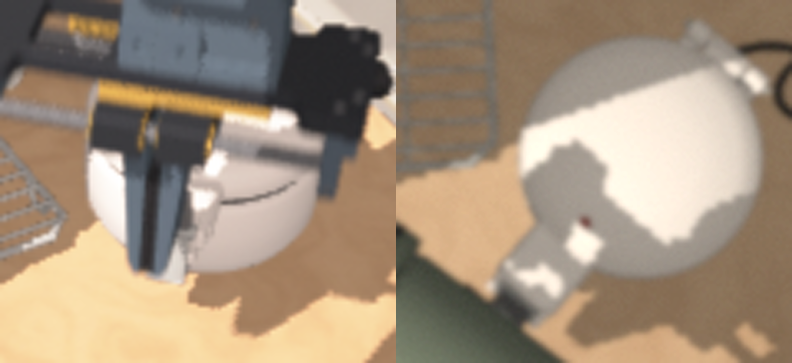

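Left crop: shut fingers (tip at about (150,270)) stand in front of the latch; right crop: tab at (515,300), on the handle's axis. Push it back now.

```bash
python3 -m jog '{"jaw":[0,0,0,0,0,0,0,0],"slide":[[-0.2,0,0],[-0.2,0,0],[-0.2,0,0],[-0.2,0,0],[-0.2,0,0],[-0.2,0,0],[-0.1,0,0],[-0.1,0,0]],"spin":[0,0,0,0,0,0,0,0]}'
python3 -m jog '{"jaw":[0,0,0],"slide":[[-0.1,0,0],[-0.1,0,0],[-0.1,0,0]],"spin":[0,0,0]}'
```

```text
time_s: 4.3
ee_pos: [419.4, -299.8, 93.7]
ee_rot: [180.0, -0.0, 139.5]
force: [-0.9, 1.5, 0.6]
gripper_width: 0.2
gripper_force: 0.7
time_s: 4.6
ee_pos: [426.5, -305.8, 94.0]
ee_rot: [180.0, 0.0, 139.5]
force: [-0.5, 0.0, 0.5]
gripper_width: 0.6
gripper_force: 0.5
```

```bash
python3 -m jog '{"jaw":[0,0],"slide":[[-0.1,0,0],[-0.05,0,0]],"spin":[0,0]}'
python3 -m jog '{"jaw":[0,0],"slide":[[-0.07,0,0],[-0.07,0,0]],"spin":[0,0]}'
```

```text
time_s: 4.8
ee_pos: [428.4, -307.5, 93.7]
ee_rot: [180.0, -0.2, 139.5]
force: [-5.1, 4.6, 3.8]
gripper_width: 0.6
gripper_force: 3.7
time_s: 5.0
ee_pos: [428.8, -307.8, 93.4]
ee_rot: [-180.0, -0.7, 139.4]
force: [-11.1, 11.7, 9.5]
gripper_width: 0.2
gripper_force: 8.1
```

```bash
python3 -m jog '{"jaw":[0,0,0,70,70,70,70,70,70,70],"slide":[[0.3,0,0],[0.2,0,-0.8],[0,0,-0.9],[-0.2,0,0],[-0.3,0,0],[0,0,0],[0,0,0],[0,0,0.5],[0,0,0.7],[0,0,0.7]],"spin":[0,0,0,0,0,0,0,0,0,0]}'
python3 -m jog '{"jaw":[70,70],"slide":[[0,0,0.5],[0,0,0.4]],"spin":[0,0]}'
python3 -m jog '{"jaw":[30,30,30,30],"slide":[[0,0,0],[0,0,0],[0,0,0],[0,0,0]],"spin":[0,0,0,0]}' 15
```

```text
time_s: 6.0
ee_pos: [432.4, -310.9, 86.6]
ee_rot: [180.0, -0.1, 139.5]
force: [-0.2, -0.8, -0.1]
gripper_width: 53.7
gripper_force: 0.0
time_s: 6.2
ee_pos: [431.9, -310.5, 59.0]
ee_rot: [-180.0, -0.2, 139.5]
force: [0.1, 0.6, 0.4]
gripper_width: 68.7
gripper_force: 0.0
time_s: 6.6
ee_pos: [433.2, -311.5, 61.7]
ee_rot: [180.0, 0.1, 139.5]
force: [-1.5, -1.8, -0.4]
gripper_width: 41.2
gripper_force: 3.0
```

```bash
python3 -m jog '{"jaw":[30,30,30,30,30],"slide":[[0,0,0],[0,0,0],[-0.03,0,-0.27],[-0.03,0,-0.27],[-0.11,0,-0.54]],"spin":[0,0,0,0,0]}' 20
python3 -m jog '{"jaw":[30,30,30,30],"slide":[[-0.16,0,-0.52],[-0.21,0,-0.5],[-0.26,0,-0.48],[-0.31,0,-0.45]],"spin":[0,0,0,0]}'
```

```text
time_s: 7.1
ee_pos: [435.8, -314.4, 92.9]
ee_rot: [-180.0, -0.1, 139.5]
force: [-0.3, -4.8, -5.2]
gripper_width: 39.8
gripper_force: 20.0
time_s: 7.5
ee_pos: [456.6, -332.2, 152.1]
ee_rot: [-180.0, -0.2, 139.5]
force: [-2.8, -3.1, -5.2]
gripper_width: 40.0
gripper_force: 20.0
```

```bash
python3 -m jog '{"jaw":[30,30,30,30,30],"slide":[[-0.35,0,-0.42],[-0.39,0,-0.38],[-0.43,0,-0.34],[-0.46,0,-0.3],[-0.49,0,-0.25]],"spin":[0,0,0,0,0]}'
python3 -m jog '{"jaw":[30,30,30],"slide":[[-0.51,0,-0.2],[-0.53,0,-0.15],[-0.54,0,-0.09]],"spin":[0,0,0]}'
python3 - <<'E'
from h import *
s=env.grab_frame("scene");t=env.grab_frame("top")
a=cv2.resize(s[100:300,230:430,::-1],None,fx=2,fy=2,interpolation=2)
b=cv2.convertScaleAbs(cv2.resize(t[120:320,240:440,::-1],None,fx=2,fy=2,interpolation=2),alpha=1.3)
cv2.imwrite('pics/c4.png',np.hstack([a,b]))
E
```

```text
time_s: 8.0
ee_pos: [504.5, -373.0, 203.3]
ee_rot: [-180.0, -0.3, 139.5]
force: [-4.2, -1.2, -1.1]
gripper_width: 40.0
gripper_force: 20.0
time_s: 8.3
ee_pos: [541.3, -404.4, 217.6]
ee_rot: [-180.0, -0.2, 139.5]
force: [-4.3, -0.2, 2.9]
gripper_width: 39.9
gripper_force: 20.0
```

View pics/c4.png

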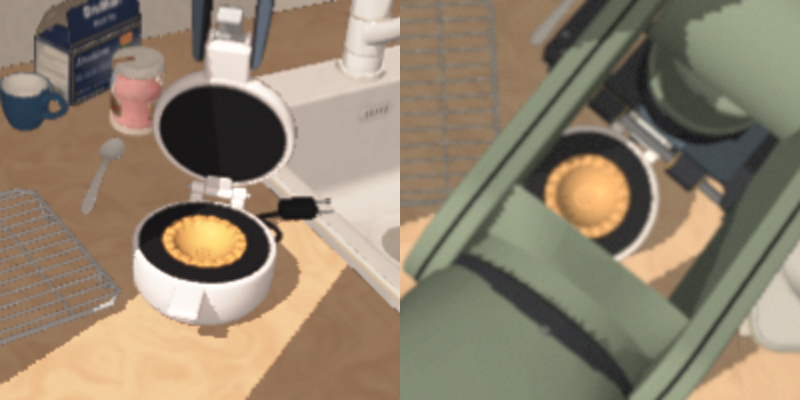

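Scene crop: lid is up, its underside black; the case is at about (205,242) in the well. Top crop: case at (587,195). A bit past upright, then let go.

```bash
python3 -m jog '{"jaw":[30,30,30,30,30,70,70,70,70],"slide":[[-0.55,0,-0.04],[-0.55,0,0.02],[-0.54,0,0.07],[-0.3,0,0.06],[0,0,0],[0,0,0],[0,0,0],[0,0,0],[0,0,0]],"spin":[0,0,0,0,0,0,0,0,0]}'
python3 -m jog '{"jaw":[70,70,70,70,70,70,70,0,0,0],"slide":[[0,0,-0.5],[0,0,-0.9],[0,0,-1],[0,0,-1],[0.6,0,0],[1,0,0],[1,0,0],[1,0,0],[1,0,0],[1,0,0]],"spin":[0,0,0,0,0,0,0,0,0,0]}'
python3 -m jog '{"jaw":[0,0,0],"slide":[[1,0,0],[0.6,0,0],[0,0,0]],"spin":[0,0,0]}'
python3 - <<'E'
from h import *
s=env.grab_frame("scene");t=env.grab_frame("top")
cv2.imwrite('pics/s2.png',s[:,:,::-1]);cv2.imwrite('pics/t2.png',t[:,:,::-1])
a=cv2.resize(s[100:300,230:430,::-1],None,fx=2,fy=2,interpolation=2)
b=cv2.convertScaleAbs(cv2.resize(t[120:320,240:440,::-1],None,fx=2,fy=2,interpolation=2),alpha=1.3)
cv2.imwrite('pics/c5.png',np.hstack([a,b]))
E
```

```text
time_s: 9.3
ee_pos: [586.5, -442.2, 212.2]
ee_rot: [180.0, -0.1, 139.5]
force: [0.6, 0.1, 0.0]
gripper_width: 68.0
gripper_force: 0.0
time_s: 10.3
ee_pos: [457.9, -332.4, 314.3]
ee_rot: [180.0, -0.0, 139.5]
force: [0.5, 0.8, 0.4]
gripper_width: 49.2
gripper_force: 0.0
time_s: 10.6
ee_pos: [421.0, -300.8, 315.3]
ee_rot: [180.0, 0.0, 139.5]
force: [-0.3, -0.2, 0.1]
gripper_width: 25.0
gripper_force: 0.0
```

View pics/c5.png

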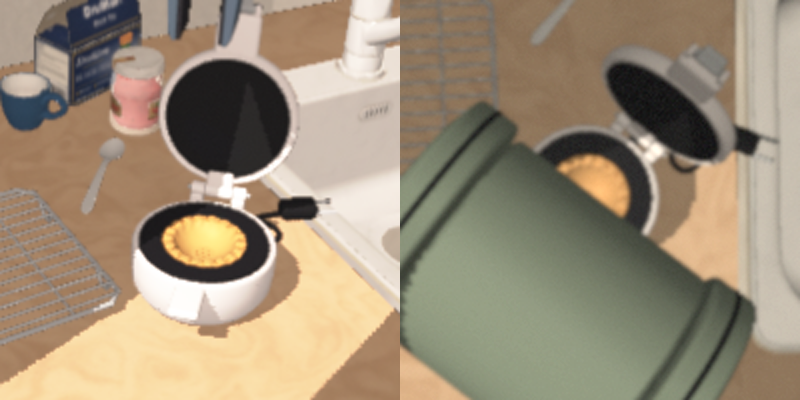

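Lid stands leaning back on its own; case at (205,242) in the scene crop, partly hidden by the arm in the top one. Measure the case (with the earlier unobstructed pair, c4).

Run:
```python
from h import *
np.set_printoptions(precision=1,suppress=True)
im=cv2.imread('pics/c4.png')
def fit(c,off,win):
    h=cv2.cvtColor(c,cv2.COLOR_BGR2HSV); m=cv2.inRange(h,(8,90,100),(28,255,255))
    w=np.zeros_like(m); x0,y0,x1,y1=win; w[y0:y1,x0:x1]=m[y0:y1,x0:x1]
    cs=max(cv2.findContours(w,0,2)[0],key=cv2.contourArea); hl=cv2.convexHull(cs)
    e=cv2.fitEllipse(hl); M=cv2.moments(hl); g=np.array([M['m10'],M['m01']])/M['m00']
    return hl[:,0]/2.+off-0.25, np.array(e[0])/2+off-0.25, g/2+off-.25,e
hs,es,gs,e1=fit(im[:,:400],(230,100),(150,205,260,280))
ht,et,gt,e2=fit(im[:,400:],(240,120),(135,140,240,245))
print(e1,e2)
print(tri(es,et),tri(gs,gt))
for n,hl in(("scene",hs),("top",ht)):
    P=np.array([onz(n,p,57) for p in hl])[:,:2].astype(np.float32)
    print(n,cv2.minEnclosingCircle(P),cv2.fitEllipse(P))
# white maker circle at top (plate rim)
c=im[:,400:];m=cv2.inRange(cv2.cvtColor(c,cv2.COLOR_BGR2HSV),(0,0,0),(180,255,60))
```

```text
((204.1957550048828, 241.0508270263672), (53.47456359863281, 85.5108642578125), 94.58599853515625) ((187.38381958007812, 195.13157653808594), (82.65234375, 87.71751403808594), 112.90589904785156)
(array([ 502. , -370.4,   54.8]), np.float64(1.9572032937992316)) (array([ 503.1, -371.3,   53.7]), np.float64(1.63740754830603))
scene ((500.9638977050781, -370.18988037109375), 40.41435623168945) ((500.2035827636719, -370.301513671875), (77.14066314697266, 80.41557312011719), 45.909637451171875)
top ((501.95892333984375, -368.7392883300781), 39.756595611572266) ((502.4566345214844, -369.3732604980469), (75.4796371459961, 79.52444458007812), 159.7991485595703)
```

```bash
python3 -m jog '{"jaw":[0,0,0,0,0,0,0,0,0,0],"slide":[[-0.44,0.095,0.8],[-0.44,0.095,0.8],[-0.44,0.095,0.8],[-0.44,0.095,0.8],[-0.44,0.095,0.8],[-0.44,0.095,0.8],[-0.44,0.095,0.8],[-0.45,0.098,0.8],[0,0,0.8],[0,0,0.6]],"spin":[0,0,0,0,0,0,0,0,0,0]}'
python3 -m jog '{"jaw":[0,0,0,0],"slide":[[0,0,0.2],[0,0,0.1],[0,0,0.1],[0,0,0.0]],"spin":[0,0,0,0]}'
```

```text
time_s: 11.7
ee_pos: [518.5, -354.3, 77.4]
ee_rot: [-180.0, -0.1, 139.5]
force: [0.0, -0.5, 0.1]
gripper_width: 0.4
gripper_force: 0.0
time_s: 12.1
ee_pos: [518.3, -354.2, 68.9]
ee_rot: [180.0, 0.1, 139.5]
force: [-0.0, -0.5, 0.3]
gripper_width: 0.6
gripper_force: 0.0
```

```bash
python3 -m jog '{"jaw":[0,0,0,0,0],"slide":[[0.08,0,0.1],[0,0,0.1],[0,0,0.08],[0,0,0.05],[0,0,0]],"spin":[0,0,0,0,0]}'
python3 -m jog '{"jaw":[0,0,0],"slide":[[0,-0.02,0.06],[0,-0.02,0.06],[0,0,0]],"spin":[0,0,0]}'
```

```text
time_s: 12.6
ee_pos: [515.9, -352.2, 58.3]
ee_rot: [180.0, -0.0, 139.5]
force: [0.5, 0.1, -0.2]
gripper_width: 0.5
gripper_force: 0.0
time_s: 12.9
ee_pos: [515.2, -353.3, 54.8]
ee_rot: [-180.0, -0.0, 139.5]
force: [-0.7, -0.7, -0.7]
gripper_width: 0.4
gripper_force: 0.2
```

```bash
python3 -m jog '{"jaw":[0,0,0],"slide":[[0,0,0.06],[0,0,0.06],[0,0,0]],"spin":[0,0,0]}'
python3 -m jog '{"jaw":[0,0,0,0],"slide":[[0,-0.03,0.06],[0,-0.03,0.06],[0,-0.03,0.06],[0,0,0]],"spin":[0,0,0,0]}'
```

```text
time_s: 13.2
ee_pos: [515.1, -354.1, 52.2]
ee_rot: [-179.9, 0.1, 139.5]
force: [-2.5, -1.4, 6.4]
gripper_width: 0.3
gripper_force: 2.7
time_s: 13.6
ee_pos: [514.0, -357.0, 49.0]
ee_rot: [-179.9, 0.3, 139.5]
force: [-4.3, -2.0, 15.3]
gripper_width: 0.6
gripper_force: 7.6
```

```bash
python3 -m jog '{"jaw":[0,0,0,0,0],"slide":[[0,0,-0.15],[0,0,-0.15],[0.03,0.1,0],[0,0.1,0],[0,0,0]],"spin":[0,0,0,0,0]}'
python3 -m jog '{"jaw":[0,0,0,0],"slide":[[0,0,0.06],[0,0,0.06],[0,0,0.03],[0,0,0]],"spin":[0,0,0,0]}'
```

```text
time_s: 14.1
ee_pos: [516.8, -349.4, 54.3]
ee_rot: [180.0, -0.1, 139.5]
force: [0.5, -0.7, 0.2]
gripper_width: 0.6
gripper_force: 0.0
time_s: 14.5
ee_pos: [516.5, -350.4, 50.5]
ee_rot: [-180.0, -0.0, 139.5]
force: [-1.0, -0.8, 3.1]
gripper_width: 0.9
gripper_force: 1.5
```

```bash
python3 -m jog '{"jaw":[0,0,0],"slide":[[0,-0.02,0.06],[0,-0.02,0.04],[0,0,0]],"spin":[0,0,0]}'
python3 -m jog '{"jaw":[0,0,0],"slide":[[0,-0.03,0.05],[0,-0.03,0.05],[0,0,0]],"spin":[0,0,0]}'
```

```text
time_s: 14.8
ee_pos: [515.9, -351.8, 48.3]
ee_rot: [-180.0, 0.1, 139.5]
force: [-2.8, -1.9, 6.5]
gripper_width: -0.1
gripper_force: 3.0
time_s: 15.1
ee_pos: [514.8, -353.6, 45.8]
ee_rot: [-179.9, 0.1, 139.5]
force: [-3.8, -2.5, 8.3]
gripper_width: -0.3
gripper_force: 3.7
```

```bash
python3 -m jog '{"jaw":[0,0,0],"slide":[[0,-0.03,0.05],[0,-0.03,0.05],[0,0,0]],"spin":[0,0,0]}'
python3 -m jog '{"jaw":[0,0,0],"slide":[[0,-0.03,0.04],[0,-0.03,0.04],[0,0,0]],"spin":[0,0,0]}'
python3 - <<'E'
from h import *
s=env.grab_frame("scene")
cv2.imwrite('pics/s3.png',s[:,:,::-1])
cv2.imwrite('pics/c6.png',cv2.resize(s[190:270,290:390,::-1],None,fx=6,fy=6,interpolation=2))
E
```

```text
time_s: 15.4
ee_pos: [514.1, -355.0, 44.3]
ee_rot: [-180.0, 0.2, 139.5]
force: [-4.0, -0.7, 14.1]
gripper_width: 0.5
gripper_force: 7.4
time_s: 15.7
ee_pos: [513.7, -356.0, 43.5]
ee_rot: [180.0, 0.3, 139.4]
force: [-5.2, 2.0, 23.7]
gripper_width: 0.9
gripper_force: 11.6
```

View pics/c6.png

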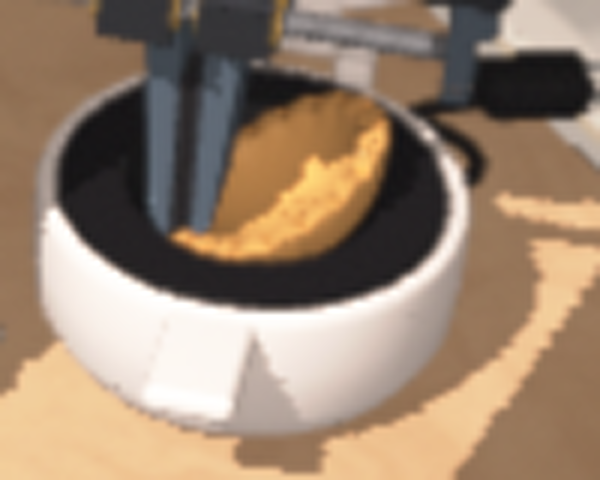

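Case tipped well: rim raised on the right at about (380,105) in the crop, finger at (190,230). Retreat at once (force was rising), then measure the raised edge.

```bash
python3 -m jog '{"jaw":[0,0,0,0,0,50,50,50,50,50],"slide":[[0,0,-0.3],[0,0,-0.7],[0,0,-0.9],[0,0,-0.9],[0.03,-0.5,-0.5],[0,-0.6,0],[0,-0.65,0],[0,0,0],[0,0,0],[0,0,0]],"spin":[0,0,0,0,0,0,0,0,0,0]}'
python3 - <<'E'
from h import *
np.set_printoptions(precision=1,suppress=True)
s=env.grab_frame("scene");t=env.grab_frame("top")
cv2.imwrite('pics/s4.png',s[:,:,::-1])
cx=np.array([0.76,-0.649]);cy=np.array([.649,.76]);C=np.array([501.7,-369.8])
p=np.array(env.state()['ee_pos']); print("tcp maker",(p[:2]-C)@cx,(p[:2]-C)@cy,p[2])
# predicted rim outlines for tilts, drawn on the picture for checking
im=cv2.resize(s[190:270,290:390,::-1],None,fx=6,fy=6,interpolation=2)
h=cv2.cvtColor(np.ascontiguousarray(s[:,:,::-1]),cv2.COLOR_BGR2HSV); m=cv2.inRange(h,(8,90,60),(28,255,255)); w=np.zeros_like(m); w[205:240,312:360]=m[205:240,312:360]
ys,xs=np.nonzero(w); i=xs.argmax(); print("mask",xs.min(),xs.max(),ys.min(),ys.max(),"rightmost",xs[i],ys[xs==xs[i]])
for y in(-30,-34,-38): 
  for z in (66,74): print(y,z,proj("scene",[*(C+cy*y),z])[0])
cv2.imwrite('pics/c7.png',im)
E
```

```text
time_s: 16.75
ee_pos: [477.6, -393.9, 137.1]
ee_rot: [180.0, -0.1, 139.5]
force: [0.9, 0.2, -0.3]
gripper_width: 37.8
gripper_force: 0.0
tcp maker -2.5118005447481035 -33.74300336817806 137.4732476253259
mask 317 359 205 234 rightmost 359 [205 206 207]
-30 66 [348.  218.3]
-30 74 [348.4 214.7]
-34 66 [350.2 218.7]
-34 74 [350.6 215.1]
-38 66 [352.4 219. ]
-38 74 [352.8 215.5]
```

View pics/c7.png

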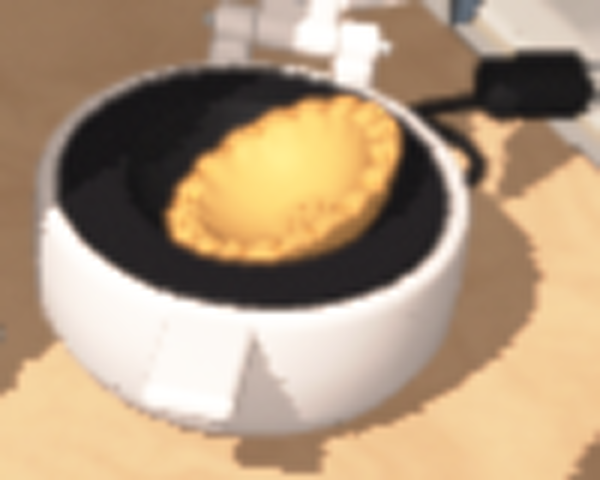

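Case stays tipped by itself: rim ellipse from (165,225) lower left to (402,140) at the raised right side.

Run:
```python
from h import *
np.set_printoptions(precision=2,suppress=True)
pts=np.array([(165,225),(190,250),(185,180),(215,135),(270,108),(340,97),(385,108),(402,145),(395,170),(365,205),(330,235),(290,255),(245,263)],float)
e=cv2.fitEllipse((pts/6+[290,190]).astype(np.float32)); print(e)
C=np.array([501.7,-369.8]);cx=np.array([.76,-.649,0]);cy=np.array([.649,.76,0])
S=np.r_[C,74]; o,d=ray("scene",e[0]); d/=np.linalg.norm(d)
b=d@(S-o); p0=o+d*b; r=np.linalg.norm(p0-S); print("miss dist",r)
for sg in(-1,1):
    q=p0+sg*d*np.sqrt(max(16**2-r*r,0)); a=(S-q)/16
    print("rimcentre",q,"axis maker",a@cx,a@cy,a[2])
    h=np.array([0,0,1.])-a*a[2]; h/=np.linalg.norm(h)
    T=q+33*h; print("top of rim maker",(T-S)@cx,(T-S)@cy,T[2])
```

```text
((337.39056396484375, 219.82359313964844), (23.71872329711914, 41.602256774902344), 63.663238525390625)
miss dist 17.262310533325536
rimcentre [ 488.87 -374.7    63.54] axis maker 0.41092044317495297 0.752974963126173 0.6536841156572635
top of rim maker -17.630988945947177 -32.307210487944246 87.11366044184633
rimcentre [ 488.87 -374.7    63.54] axis maker 0.41092044317495297 0.752974963126173 0.6536841156572635
top of rim maker -17.630988945947177 -32.307210487944246 87.11366044184633
```

```bash
python3 -m jog '{"jaw":[50,50,50,50,50,50],"slide":[[-0.08,-0.03,0.8],[0,0,0.8],[0,0,0.4],[0,0,0.3],[0,0,0.15],[0,0,0]],"spin":[0,0,0,0,0,0]}'
python3 -c "
import numpy as np
from workcell import env
s=env.state();p=np.array(s['ee_pos']);d=p[:2]-[501.7,-369.8];print(d@[.76,-.649],d@[.649,.76],p[2],s['force'],s['gripper_width'])"
```

```text
time_s: 17.45
ee_pos: [479.0, -396.6, 64.4]
ee_rot: [180.0, -0.0, 139.5]
force: [0.0, 0.1, -0.1]
gripper_width: 50.1
gripper_force: 0.0
0.12943655306742147 -35.0778453502681 64.43685256727804 [ 0.03519103  0.08957856 -0.13861378] 50.07451443314518
```

```bash
python3 -m jog '{"jaw":[40,30,24,20,20],"slide":[[0,0,0.06],[0,0,0.03],[0,0,0],[0,0,0],[0,0,0]],"spin":[0,0,0,0,0]}' 8
python3 -m jog '{"jaw":[14,8,2,0,0,0],"slide":[[0,0,0],[0,0,0],[0,0,0],[0,0,0],[0,0,0],[0,0,0]],"spin":[0,0,0,0,0,0]}' 8
```

```text
time_s: 17.95
ee_pos: [478.9, -396.8, 62.1]
ee_rot: [180.0, 0.0, 139.5]
force: [0.3, 0.6, -0.4]
gripper_width: 20.3
gripper_force: 0.0
time_s: 18.55
ee_pos: [478.4, -396.5, 61.9]
ee_rot: [-180.0, -0.1, 139.5]
force: [-2.6, 1.2, 2.9]
gripper_width: 8.7
gripper_force: 9.3
```

```bash
python3 -m jog '{"jaw":[0,0,0,0,0,0,0],"slide":[[0,0,0],[0,0,-0.1],[0,0,-0.15],[0,0,-0.2],[0,0,-0.3],[0,0,-0.5],[0,0,-0.5]],"spin":[0,0,0,0,0,0,0]}' 14
python3 -m jog '{"jaw":[0,0,0,0,0],"slide":[[0,0,-0.5],[0,0,-0.3],[0,0,0],[0,0,0],[0,0,0]],"spin":[0,0,0,0,0]}'
python3 - <<'E'
from h import *
s=env.grab_frame("scene");t=env.grab_frame("top")
a=cv2.resize(s[140:280,270:410,::-1],None,fx=2.8,fy=2.8,interpolation=2)
b=cv2.convertScaleAbs(cv2.resize(t[130:270,260:400,::-1],None,fx=2.8,fy=2.8,interpolation=2),alpha=1.3)
cv2.imwrite('pics/s5.png',s[:,:,::-1]);cv2.imwrite('pics/c8.png',np.hstack([a,b]))
E
```

```text
time_s: 19.25
ee_pos: [479.2, -396.9, 115.4]
ee_rot: [180.0, 0.1, 139.5]
force: [0.7, -0.0, -1.0]
gripper_width: 7.2
gripper_force: 14.8
time_s: 19.75
ee_pos: [478.4, -396.3, 137.4]
ee_rot: [180.0, -0.1, 139.5]
force: [0.4, 0.3, -0.2]
gripper_width: 7.9
gripper_force: 14.8
```

View pics/c8.png

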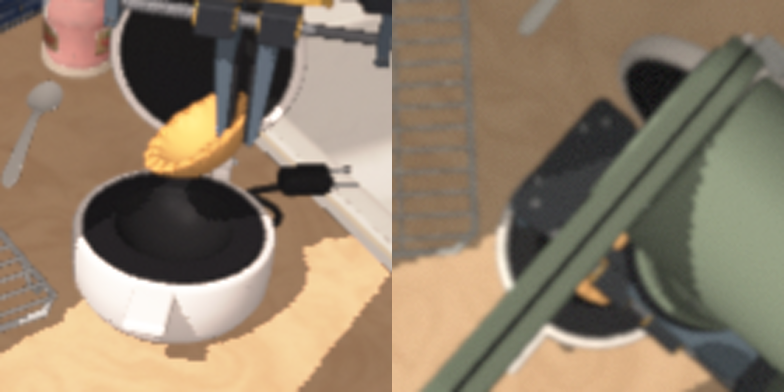

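Left crop: the case hangs from the fingers at (195,135), tipped, well empty, lid up. That was the last picture; now carry it to the rack.

```bash
python3 -m jog '{"jaw":[0,0,0,0,0,0,0,0,0,0],"slide":[[0.05,0.35,0],[0.06,0.6,0],[0.06,0.7,0],[0.06,0.8,0],[0.06,0.8,0],[0.06,0.8,0],[0.06,0.7,0],[0.06,0.6,0],[0,0.38,0],[0,0,0]],"spin":[0,0,0,0,0,0,0,0,0,0]}'
python3 -m jog '{"jaw":[0,0,0,0],"slide":[[0,0,0.4],[0,0,0.6],[0,0,0.5],[0,0,0]],"spin":[0,0,0,0]}'
python3 - <<'E'
from h import *
np.set_printoptions(precision=1,suppress=True)
for n in("scene","top"):
    f=np.ascontiguousarray(env.grab_frame(n)[:,:,::-1]); cv2.imwrite(f'pics/{n}6.png',f)
    m=cv2.inRange(cv2.cvtColor(f,cv2.COLOR_BGR2HSV),(8,130,60),(25,255,255))
    w=np.zeros_like(m); x0,y0,x1,y1=(160,170,300,275) if n=="scene" else (180,115,300,230)
    w[y0:y1,x0:x1]=m[y0:y1,x0:x1]; w=cv2.morphologyEx(w,cv2.MORPH_OPEN,np.ones((3,3)))
    k,l,st,ce=cv2.connectedComponentsWithStats(w)
    print(n,[(st[i].tolist(),ce[i]) for i in range(1,k) if st[i,4]>80])
p=np.array(env.state()['ee_pos']); S=p+[.649*35.2,.76*35.2,12]; print("TCP",p,"S",S,"proj S",proj("scene",S),proj("top",S),"tcp",proj("scene",p),"bottom",proj("scene",S-[0,0,41]))
E
```

```text
time_s: 20.85
ee_pos: [580.9, -255.4, 138.2]
ee_rot: [180.0, 0.0, 139.6]
force: [-0.4, 0.2, -0.0]
gripper_width: 7.5
gripper_force: 14.8
time_s: 21.25
ee_pos: [577.3, -256.9, 90.2]
ee_rot: [-179.9, -0.3, 139.4]
force: [-0.6, 0.2, 0.2]
gripper_width: 7.5
gripper_force: 14.8
scene [([228, 190, 30, 24, 444], array([242.7, 203.3])), ([167, 206, 40, 27, 820], array([186.8, 219. ])), ([186, 231, 43, 30, 975], array([207.1, 245.1]))]
top [([209, 151, 16, 13, 114], array([216.1, 157. ])), ([201, 174, 30, 27, 372], array([216.1, 186. ]))]
TCP [ 579.2 -257.5   92.9] S [ 602.1 -230.8  104.9] proj S [[238.4 186.8]] [[256.4 157.6]] tcp [[257.2 195.4]] bottom [[239.  205.2]]
```

Run:
```python
from h import *
np.set_printoptions(precision=1,suppress=True)
for fn,tcp,win in(("pics/s5.png",(479,-396.7,137.2),(310,165,375,210)),("pics/scene6.png",(579.2,-257.5,92.0),(210,165,275,230))):
    f=cv2.imread(fn); h=cv2.cvtColor(f,cv2.COLOR_BGR2HSV); x0,y0,x1,y1=win
    m=np.zeros(h.shape[:2],np.uint8); m[y0:y1,x0:x1]=cv2.inRange(h,(8,110,40),(28,255,255))[y0:y1,x0:x1]
    k,l,st,ce=cv2.connectedComponentsWithStats(m); i=1+st[1:,4].argmax()
    T=proj("scene",tcp)[0]; print(fn,st[i],ce[i],"tcp",T,"bbox rel tcp",st[i,0]-T[0],st[i,0]+st[i,2]-T[0],st[i,1]-T[1],st[i,1]+st[i,3]-T[1])
    S=np.array(tcp)+[.649*35.2,.76*35.2,12]; print(" sphere centre rel",proj("scene",S)[0]-T)
    if "6" in fn:
        g=h[180:222:2,222:266:2]; print('\n'.join(''.join('#' if (8<=p[0]<=28 and p[1]>110) else '.' for p in r) for r in g))
```

```text
pics/s5.png [320 172  38  32 729] [339.  189.7] tcp [354.7 185.7] bbox rel tcp -34.7282331941891 3.2717668058108984 -13.739714513332842 18.260285486667158
 sphere centre rel [-19.6  -9. ]
pics/scene6.png [228 186  31  29 528] [242.6 202.3] tcp [257.2 195.8] bbox rel tcp -29.157968282762567 1.8420317172374325 -9.817211267232949 19.18278873276705
 sphere centre rel [-18.7  -8.6]
......................
......................
......................
......................
.........#..#.........
...........##.........
.........####....#....
.........####...##....
........#####...##....
.......######..###....
......############....
....##############....
....##############....
....#############.....
...#############......
...############.......
....##########........
.......###............
......................
......................
......................
```

```bash
python3 -m jog '{"jaw":[0,0,0,0,0,0,0,0],"slide":[[0,0.1,0.3],[0,0.1,0.3],[0,0,0.2],[0,0,0.15],[0,0,0.05],[0,0,0.05],[0,0,0],[0,0,0]],"spin":[0,0,0,0,0,0,0,0]}'
python3 -m jog '{"jaw":[0,0,0,0],"slide":[[0,0,0.05],[0,0,0.05],[0,0,0],[0,0,0]],"spin":[0,0,0,0]}'
python3 -m jog '{"jaw":[0,0,0,0],"slide":[[0,0,0.05],[0,0,0.05],[0,0,0],[0,0,0]],"spin":[0,0,0,0]}'
```

```text
time_s: 22.15
ee_pos: [583.9, -252.4, 62.1]
ee_rot: [180.0, 0.0, 139.5]
force: [-0.1, -0.2, 0.5]
gripper_width: 7.4
gripper_force: 14.8
time_s: 22.55
ee_pos: [583.7, -252.3, 58.8]
ee_rot: [180.0, -0.0, 139.5]
force: [0.3, 0.1, -1.1]
gripper_width: 7.8
gripper_force: 14.8
time_s: 22.95
ee_pos: [583.7, -252.3, 55.8]
ee_rot: [180.0, -0.0, 139.5]
force: [-0.1, 0.2, -0.9]
gripper_width: 7.5
gripper_force: 14.8
```

```bash
python3 -m jog '{"jaw":[0,0,0],"slide":[[0,0,0.05],[0,0,0.03],[0,0,0]],"spin":[0,0,0]}'
python3 -m jog '{"jaw":[0,0,0],"slide":[[0,0,0.04],[0,0,0.03],[0,0,0]],"spin":[0,0,0]}'
python3 - <<'E'
from h import *
f=np.ascontiguousarray(env.grab_frame("scene")[:,:,::-1]); h=cv2.cvtColor(f,cv2.COLOR_BGR2HSV)
m=np.zeros(h.shape[:2],np.uint8); m[185:260,212:285]=cv2.inRange(h,(8,140,60),(25,255,255))[185:260,212:285]
k,l,st,ce=cv2.connectedComponentsWithStats(m); i=1+st[1:,4].argmax(); print(st[i],ce[i])
p=np.array(env.state()['ee_pos']); print(p,proj("scene",p))
for y in(-36,-18,0,18,36): print(y,proj("scene",p*[1,1,0]+[.649*(36+y),.76*(36+y),18])[0])
E
```

```text
time_s: 23.25
ee_pos: [583.6, -252.2, 53.2]
ee_rot: [-180.0, -0.0, 139.5]
force: [0.3, 0.4, -0.5]
gripper_width: 7.2
gripper_force: 14.8
time_s: 23.55
ee_pos: [583.8, -252.6, 51.6]
ee_rot: [-180.0, 0.0, 139.5]
force: [-1.0, -1.7, 2.2]
gripper_width: 7.5
gripper_force: 15.0
[225 205  29  24 412] [239.15048544 218.22087379]
[ 583.85052586 -252.53584072   51.63423597] [[253.84457431 213.01819248]]
-36 [254.03777889 227.30111058]
-18 [244.95308684 225.65996295]
0 [235.93517296 224.02921284]
18 [226.98469257 222.40901132]
36 [218.10225607 220.79950071]
```

```bash
python3 -m jog '{"jaw":[8,9,10,11,12,13,14,15,16,17],"slide":[[0,0,0],[0,0,0],[0,0,0],[0,0,0],[0,0,0],[0,0,0],[0,0,0],[0,0,0],[0,0,0],[0,0,0]],"spin":[0,0,0,0,0,0,0,0,0,0]}' 3
python3 -m jog '{"jaw":[19,21,23,25,27,29,31,33,35,37],"slide":[[0,0,0],[0,0,0],[0,0,0],[0,0,0],[0,0,0],[0,0,0],[0,0,0],[0,0,0],[0,0,0],[0,0,0]],"spin":[0,0,0,0,0,0,0,0,0,0]}'
python3 -m jog '{"jaw":[42,46,50,54,58,62,66,70,70,70],"slide":[[0,0,0],[0,0,0],[0,0,0],[0,0,0],[0,0,0],[0,0,0],[0,0,0],[0,0,0],[0,0,0],[0,0,0]],"spin":[0,0,0,0,0,0,0,0,0,0]}'
```

```text
time_s: 24.6
ee_pos: [583.8, -252.3, 51.3]
ee_rot: [180.0, -0.0, 139.5]
force: [1.0, -0.1, -0.6]
gripper_width: 16.6
gripper_force: 0.0
time_s: 25.6
ee_pos: [583.8, -252.3, 51.4]
ee_rot: [180.0, 0.0, 139.5]
force: [-0.3, -1.4, -0.2]
gripper_width: 36.7
gripper_force: 0.0
time_s: 26.6
ee_pos: [583.8, -252.3, 51.3]
ee_rot: [180.0, -0.0, 139.5]
force: [-0.4, 0.2, 0.3]
gripper_width: 70.0
gripper_force: 0.0
```

```bash
python3 -m jog '{"jaw":[70,70,70,70,70,70,70,70,70,70],"slide":[[0,0,-0.1],[0,0,-0.2],[0,0,-0.4],[0,0,-0.8],[0,0,-1],[0,0,-1],[0,0,-1],[1,-0.6,-1],[1,-0.6,0],[1,-0.6,0]],"spin":[0,0,0,0,0,0,0,0,0,0]}'
python3 -m jog '{"jaw":[70,70,70,70,70,70],"slide":[[1,-1,0],[1,-1,0],[1,-1,0],[1,-1,0],[1,-1,0],[0,0,0]],"spin":[0,0,0,0,0,0]}'
python3 - <<'E'
from h import *
np.set_printoptions(precision=1,suppress=True)
C={}
for n,win in(("scene",(160,190,300,280)),("top",(180,115,300,230))):
    f=np.ascontiguousarray(env.grab_frame(n)[:,:,::-1]); cv2.imwrite(f'pics/{n}9.png',f); h=cv2.cvtColor(f,cv2.COLOR_BGR2HSV)
    x0,y0,x1,y1=win; m=np.zeros(h.shape[:2],np.uint8)
    lo=(8,150,60) if n=="scene" else (8,125,60)
    m[y0:y1,x0:x1]=cv2.inRange(h,lo,(22,255,255))[y0:y1,x0:x1]; m=cv2.morphologyEx(m,cv2.MORPH_OPEN,np.ones((3,3)))
    for c in cv2.findContours(m,0,2)[0]:
        if cv2.contourArea(c)>150: e=cv2.fitEllipse(cv2.convexHull(c)); print(n,cv2.boundingRect(c),np.array(e[0]),np.array(e[1]),round(e[2]),onz(n,e[0],38))
print(env.state()['force'],env.state()['ee_pos'])
E
```

```text
time_s: 27.6
ee_pos: [479.8, -234.9, 218.6]
ee_rot: [179.9, 0.2, 139.5]
force: [0.5, 0.3, 0.1]
gripper_width: 69.9
gripper_force: 0.0
time_s: 28.2
ee_pos: [264.8, -250.6, 217.3]
ee_rot: [-179.9, -0.0, 139.2]
force: [1.4, -0.2, 0.5]
gripper_width: 70.0
gripper_force: 0.0
scene (187, 233, 41, 26) [207.2 244.8] [26.7 40.7] 85 [ 548.7 -148.3   38. ]
scene (169, 209, 37, 22) [187.1 218.7] [23.8 37.5] 85 [ 635.3 -139.3   38. ]
scene (230, 207, 38, 23) [248.5 217.1] [23.9 37.3] 88 [ 593.  -245.4   38. ]
top (194, 173, 38, 38) [212.8 191.8] [37.6 38.5] 37 [ 549.6 -146.3   38. ]
top (247, 150, 38, 38) [265.6 168.2] [37.7 37.9] 89 [ 594.7 -244.2   38. ]
top (191, 128, 37, 37) [209.1 145.7] [37.2 37.8] 46 [ 636.7 -137.4   38. ]
[0.9 0.2 0.5] [ 268.8 -251.7  217.5]
```

Run:
```python
import cv2,numpy as np
a=cv2.imread('pics/s4.png');b=cv2.imread('pics/scene9.png')
f=lambda i:[(x:=np.argwhere(i[120:195,305:385].max(2)<60)).mean(0),len(x)]
print(f(cv2.imread('pics/s2.png')),f(b))
from workcell import env
print(env.job_done())
```

```text
[array([38.37135474, 38.45662606]), 2709] [array([22.92840283, 41.59323367]), 1271]
the job is handed in; nothing more can be done
None
```

The job is handed in, and by my measurements it is done except for one slip: while tipping the case in the well I briefly pressed it with about 24 N, over the 15 N you allowed. It stands level on the free part of the rack at about (594, -245) mm. The two cooling cases have not moved by more than a measuring error, the gripper is clear of everything, and the clock stood at about 28 s. The lid stood open and leaning back on its own after I let go. A final pixel check of its dark underside differed from the earlier picture (possibly lighting or shadow); I did not confirm the cause before handing in.

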